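Check-weigh the packed lunchbox

ROBOT

A 7-joint arm with a two-finger parallel gripper is mounted at the origin on the work surface. World frame = base frame: x ahead of the robot, y to its left, z up, the work surface at z = 0. Lengths are in mm, angles in rad, forces in N, time in s.
With the tool pointing down it reaches from about 400 to 850 mm from the base axis. Payload 10.4 kg.
Tool frame: the origin (TCP) lies on the centre line of the jaws, within the pads' length; the fingertips stand 14 mm ahead of it and the grasp point (between the pads) lies 5 mm behind it; z points along the fingers, y is the line along which they close (so a half turn about z gives the same grasp; the last joint's range is limited). The gripper opens to 85 mm and grips with 20 to 120 N. Pads are 22 mm wide; open, the fingers measure 114 mm over their backs; the gripper's body (76 mm by 85 mm) begins 54 mm behind the grasp point. The pads swing forward as they close: fully open they stand 13 mm farther back than shut.
Start: joints at [1.216, 0.332, -0.065, 1.46, 0.022, 1.35, -0.088], TCP at [203.612, -590.924, 245.338] pointing down, gripper open.
Joint ranges: [-2.6, 2.6], [-0.5, 2.12], [-1.47, 1.34], [0.16, 2.42], [-1.27, 4.41], [0.06, 2.06], [-2.6, 2.6]. Speed limits (rad/s): [2.22, 2.22, 2.79, 2.79, 3.14, 3.14, 3.14].

INTERFACE

Orientations are given as a 3x3 rotation matrix whose columns are the frame's x, y, z axes.
In Python, from plant import manip, imaging gives the robot as it stands.
- The arm moves only by the tool move_arm, never from a script. Its argument "moves" is one flat list of numbers, 6 for each row, row after row: the shift along the world's x, y, z in m, then the turn, a rotation vector about the world's x, y, z in degrees. In form: [dx, dy, dz, wx, wy, wz, dx, dy, dz, wx, wy, wz, ...]. A call has exactly 8 rows; each row shifts and turns the commanded pose from where the row before left it; what a row does not reach is not made up. A row lasts 1/8 s, in which the tool goes at most 62.5 mm and 10.7 degrees, less where a joint would pass 70% of its speed; a pose out of reach is approached as far as the arm can. A call with a gripper value outside its range is refused whole. "gripper" is the finger opening in m, from 0 to 0.0854, set as the call begins (left out, the last holds). The fingers move at their own pace and stop on an object; "squeeze" is the grip in N (left out, the last holds). Time passes only in rows, so rows that do not move let the fingers close, or fill a call up. It gives the time, the measured TCP pose, the force, the opening and the grip force at its end, in the units of the state.
- manip.state(): the state, without advancing time (a new reading comes with each control period).
- imaging.camera(name): name is "side" or "top" or "wrist"; returns a dict with "color" (384x512x3 uint8, red, green, blue), "fx", "fy", "cx", "cy" (pixels), "origin" and "orientation" of the camera in the world. Camera axes: x right, y down, z forward; pixel columns grow to the right and rows downward; lengths in mm; the calibration is good to about 2 mm. The wrist camera is an equidistant fisheye: a pixel r from the principal point sees the ray r / f radians off the axis. A picture is of the moment at which its call begins. There is no depth.
- manip.sign_off(): hands the job in; it is judged then, once.
The state is a dict: "time_s": time; "joint_pos": joint angles; "joint_vel": joint speeds; "joint_torque": joint torques, N m; "eef_pos": TCP position; "eef_rot": TCP orientation; "ft_force": force on the tool from outside, world axes, zero at the start; "moment": the same for the moment, N m; "opening": finger opening in mm; "grasp_force": force on a finger pad.
Only numpy, scipy, OpenCV 4.12 (cv2) and the standard library are available. Lean on these libraries where they do the work, as an engineer would, in place of code of your own. Each camera call takes 0.05 s, during which the arm holds its last target. There are 200 camera calls.

TASK

Check the packed lunchbox against the counterweight of the beam scale: with the beam still arrested, set the lunchbox down gently (not dropped) flat inside the scale's tray, long side along the tray, and let go of it. Then swing the arrest lever all the way over to release the beam, wait, hands off the tray, beam and lunchbox, until the tray side has sunk and stands still for a second, and swing the lever smoothly all the way back so that the beam is arrested level again with the lunchbox in the tray. Never release the beam without the lunchbox in the tray, and leave the other things on the boards and counter where they are.

Things in the scene. Friction and masses are not known exactly. Their poses are not given: they have to be found in the camera images.
- lunchbox: Closed sky-blue slim lunchbox, 160 long (its x) x 62 wide (its y) x 56 mm high, with a white clip 6 mm thick on each short end (168 mm over the clips); lid clipped on, about 0.4 kg. Origin at the centre of its underside, z up. Lies on the light wooden board, to the robot's left.
- beam_and_tray: The scale's moving beam, an aluminium bar 300 mm long (its y), 20 mm wide, 12 mm thick, with a flat steel tray fixed on its +y end and a counterweight on its -y end. Origin on the pivot, at mid beam; x is the hinge line, horizontal; y points along the beam to the tray, and tilts with it.
- tray_floor (a point): Centre of the tray's upper floor surface, 119 mm above the counter when level, at y 120, z 14 mm in the beam's frame; axes as the beam. The tray is 196 (x) x 94 (y) mm outside, 190 x 88 mm inside, with a rim standing 6 mm above its floor.
- counterweight (a point): Steel cylinder with a small knob on top, 44 mm diameter, 34 mm high, fixed on the other (-y) end of the beam; lighter than the lunchbox. This point is at the centre of its underside, on the beam.
- scale: The beam scale, fixed on the darker wooden board (board 20 mm thick): a grey base plate 160 (x) x 350 (y) x 12 mm, with the beam, 300 mm long along y, on a pivot 85 mm above the underside of the base. Origin at the centre of the underside, 20 mm above the counter; x away from the robot, y along the beam towards the tray.
- beam (a joint): Tilt of the beam (rad): 0 level (arrested), positive tray side down, stops at -0.12 and +0.12. While arrested it rests on two posts of a yoke under the beam, which the arrest lever lowers and raises.
- lever (a joint): Arrest lever (rad): 0 = arrested (leans 0.5 rad away from the tray, towards the counterweight end), 1.0 = fully released (leans 0.5 rad towards the tray). It swings in the upright plane along the scale's y, about an axis along the scale's x, and stays where it is left; it takes 1 to 2 N at the grip. Lowers the yoke 11 mm per rad.
- lever_tip (a point): Tip of the arrest lever, 130 mm from its pivot. The lever is a round steel bar 10 mm in diameter with a black grip 18 mm in diameter over its last 50 mm (the grip's end is at the tip). It stands on the robot's side of the beam.
- lever_pivot (a point): Pivot of the arrest lever: at x -60, y -80, z 36 mm in the scale's frame (56 mm above the counter); axes as the scale.
- bowl: Folded grey silicone bowl lying flat on the light board beside the lunchbox, disc 124 mm diameter, about 25 mm high. Bystander. Origin under its centre.
- cup: Clear acrylic cup, 72 mm diameter, 90 mm high, upright at the far edge of the light board. Bystander. Origin under its centre.
- spork: Flat steel spork 160 mm long (its x), on the light board's edge near the robot. Bystander.
- bottle_cap: Steel screw cap of a bottle lying on its side, 50 mm diameter, on the dark board behind the counterweight. Bystander. Origin under its centre.
- spatula: Spatula with dark wooden handle lying on the counter to the right. Bystander.
Mind the look-alikes: they are no part of the job. What is shaped like the lunchbox but pink is not meant.

How it is judged (in metres and radians):
On the way, in this order (a step that is already met when the one before it is completed fails the run):
1. The lunchbox stands flat in the tray, let go of and still, while the beam is arrested (x of lunchbox in the frame of tray_floor between -0.018 and 0.018 m and y of lunchbox in the frame of tray_floor between -0.018 and 0.018 m and z of lunchbox in the frame of tray_floor between -0.005 and 0.005 m and angle between the z axis of lunchbox and the z axis of tray_floor, either way round below 0.06 rad and angle between lunchbox's own z axis and vertical below 0.3 rad and value of joint beam between -0.04 and 0.04 rad and linear speed of lunchbox below 0.02 m/s and contact force between each of the fingers, the arm and lunchbox below 0.1 N and contact force between each of the fingers, the arm and beam_and_tray below 0.1 N and value of joint lever below 0.2 rad), for 0.2 s.
2. Lever above 0.85 rad, beam sunk on the tray side (above 0.09 rad) and still for 0.5 s, lunchbox in the tray, the robot touching neither beam, tray nor lunchbox (x of lunchbox in the frame of tray_floor between -0.018 and 0.018 m and y of lunchbox in the frame of tray_floor between -0.018 and 0.018 m and z of lunchbox in the frame of tray_floor between -0.005 and 0.005 m and angle between the z axis of lunchbox and the z axis of tray_floor, either way round below 0.06 rad and angle between lunchbox's own z axis and vertical below 0.3 rad and linear speed of lunchbox below 0.02 m/s and contact force between each of the fingers, the arm and lunchbox below 0.1 N and contact force between each of the fingers, the arm and beam_and_tray below 0.1 N and value of joint lever above 0.85 rad and value of joint beam above 0.09 rad and velocity of joint beam between -0.05 and 0.05 rad/s), for 0.5 s.
At the end, for the whole second after the job is handed in: The lever is back at arrested (below 0.15 rad), the beam is level within 0.04 rad and still, and the lunchbox lies flat on the tray's floor, let go of and still, its centre within 18 mm of the tray's centre along both tray axes (x of lunchbox in the frame of tray_floor between -0.018 and 0.018 m and y of lunchbox in the frame of tray_floor between -0.018 and 0.018 m and z of lunchbox in the frame of tray_floor between -0.005 and 0.005 m and angle between the z axis of lunchbox and the z axis of tray_floor, either way round below 0.06 rad and angle between lunchbox's own z axis and vertical below 0.3 rad and value of joint beam between -0.04 and 0.04 rad and linear speed of lunchbox below 0.02 m/s and value of joint lever below 0.15 rad and velocity of joint beam between -0.05 and 0.05 rad/s); the robot touches nothing.
It fails at once if The beam is released (lever beyond 0.4 rad) without the lunchbox in the tray (value of joint lever above 0.4 rad and (horizontal distance between lunchbox and tray_floor above 0.05 m or z of lunchbox in the frame of tray_floor above 0.03 m)).
It fails at once if The lunchbox is dropped onto the tray (falls free faster than 0.3 m/s, still more than 8 mm above the tray floor) (horizontal distance between lunchbox and tray_floor below 0.12 m and z of lunchbox in the frame of tray_floor above 0.008 m and linear speed of lunchbox above 0.3 m/s and contact force between the fingers and lunchbox below 0.1 N).
It fails at once if The lever is slammed (faster than 5 rad/s) (velocity of joint lever above 5 rad/s or velocity of joint lever below -5 rad/s).
It fails at once if Another thing is moved by more than 40 mm (distance of any of bowl, cup, spork, bottle_cap, spatula from where it was at the start of the episode above 0.04 m).
It fails at once if The cup is tipped (angle between cup's own z axis and vertical above 0.5 rad).
It also fails if it takes over 59 s, if anything falls off the work surface, if the arm or the gripper's body presses on something with over 40 N, if the wrist force passes 120 N, or if a joint passes its speed limit or range.

## Working session

There is one attempt and no reset: what is moved stays moved. The work goes in short steps, Python scripts to look and compute and a tool call to move; the robot and the scene stay as the last step left them, time stands still between calls to the robot, and variables do not carry over. Pictures are saved under pics/ and viewed, at most 10 in all, crops included, and the job is handed in when it is done.

Besides the shell and the picture viewer there is one more tool, called after "Request:" in YAML: its name, and indented under it one key for each argument. move_arm: Moves the arm, as the interface text tells. Its arguments: {"type":"object","properties":{"moves":{"type":"array","items":{"type":"number"}},"gripper":{"type":"number"},"squeeze":{"type":"number"}},"required":["moves"]}

```bash
mkdir -p pics; ls; cat > h.py <<'E'
import numpy as np, cv2
from plant import manip, imaging
def ray(c,u,v):
    d=np.array([(u-c["cx"])/c["fx"],(v-c["cy"])/c["fy"],1.0])
    return np.array(c["origin"],float), np.array(c["orientation"])@d
def onplane(c,u,v,z):
    o,d=ray(c,u,v); return o+d*(z-o[2])/d[2]
E
python3 - <<'E'
from h import *
for n in("top","side"):
    c=imaging.camera(n); cv2.imwrite(f"pics/{n}0.png",c["color"][:,:,::-1]); print(n,c["fx"],c["fy"],c["cx"],c["cy"],c["origin"],np.round(c["orientation"],3).tolist())
s=manip.state(); print(s["time_s"],s["eef_pos"],np.round(s["eef_rot"],3).tolist(),s["opening"])
E
```

```text
pics
top 420.7379662555909 420.7379662555909 255.32292783705904 193.04645214487496 [ 271.25463359   19.13967399 1351.95059043] [[-0.016, -0.989, 0.15], [-1.0, 0.015, -0.006], [0.004, -0.15, -0.989]]
side 391.99518949791656 391.99518949791656 258.81478632601267 194.23263846869708 [ 11.27783329 691.91728388 987.70124997] [[-0.821, -0.422, 0.385], [-0.571, 0.596, -0.565], [0.009, -0.683, -0.73]]
0.1 [ 203.47424157 -590.61774459  244.58706755] [[0.945, 0.326, -0.0], [0.326, -0.945, 0.001], [-0.0, -0.001, -1.0]] 85.47127834996446
```

View pics/top0.png

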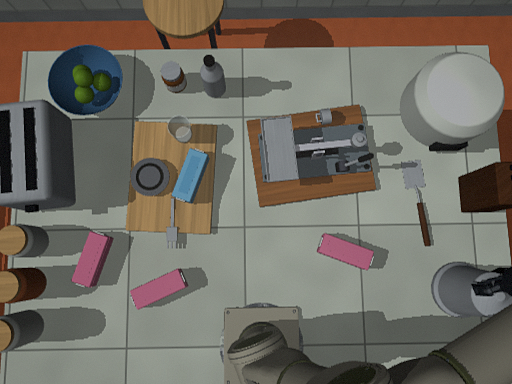

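View pics/side0.png

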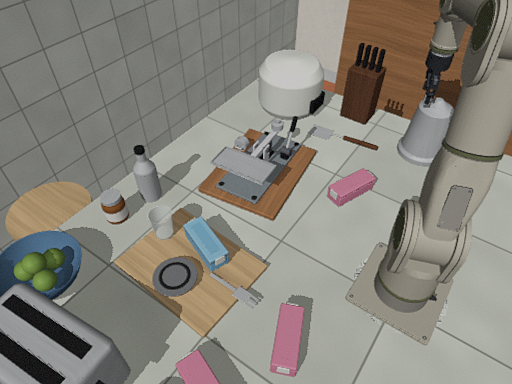

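The top view shows the blue lunchbox near (191,175), the tray near (280,149) and the lever near (360,160). The side view shows the lunchbox near (206,242) and the lever tip near (294,122). I'll enlarge both and measure.

```bash
python3 - <<'E'
from h import *
t=cv2.imread("pics/top0.png"); s=cv2.imread("pics/side0.png")
a=cv2.resize(t[100:215,235:395],None,fx=5,fy=5,interpolation=cv2.INTER_CUBIC)
b=cv2.resize(s[100:220,190:330],None,fx=5,fy=5,interpolation=cv2.INTER_CUBIC)
cv2.imwrite("pics/tc.png",a); cv2.imwrite("pics/sc.png",b)
for n,im in(("top",t),("side",s)):
    c=imaging.camera(n)
    hsv=cv2.cvtColor(im,cv2.COLOR_BGR2HSV); m=cv2.inRange(hsv,(92,90,100),(108,255,255))
    k,l,st,ce=cv2.connectedComponentsWithStats(m)
    i=1+np.argmax(st[1:,4]); print(n,st[i],ce[i])
    v=hsv[...,2][l==i]; print(np.percentile(v,[5,25,50,75,95]))
    cnt=max(cv2.findContours((l==i).astype(np.uint8),0,2)[0],key=cv2.contourArea)
    ap=cv2.approxPolyDP(cnt,2.5,True)[:,0]; print(ap.tolist())
    vt=255 if n=="x" else 0
    print([np.round(onplane(c,*p,76)[:2],1).tolist() for p in ap])
    r=cv2.minAreaRect(cnt); print(r)
E
```

```text
top [172 149  36  53 966] [189.25983437 174.6573499 ]
[149. 162. 167. 170. 175.]
[[189, 149], [172, 193], [187, 201], [207, 155]]
[[606.1, 215.6], [468.2, 266.6], [442.8, 220.4], [586.1, 159.5]]
((189.23455810546875, 174.59019470214844), (19.097686767578125, 50.903228759765625), 21.037511825561523)
side [   0  231   82   46 1359] [ 45.01103753 245.80868286]
[106. 120. 132. 138. 143.]
[[0, 254], [11, 245], [9, 259], [14, 265], [28, 252], [42, 253], [50, 247], [61, 249], [68, 245], [74, 250], [71, 276], [81, 256], [77, 241], [58, 231], [26, 236]]
[[946.5, 586.8], [949.9, 551.9], [911.1, 581.9], [882.3, 585.2], [889.6, 538.5], [855.1, 518.2], [854.6, 493.1], [823.7, 479.6], [819.3, 459.7], [791.3, 460.8], [728.3, 518.4], [758.8, 462.5], [810.1, 436.2], [884.8, 445.0], [944.0, 509.1]]
((41.716915130615234, 249.10325622558594), (80.06655883789062, 41.72142791748047), 10.922805786132812)
```

View pics/tc.png

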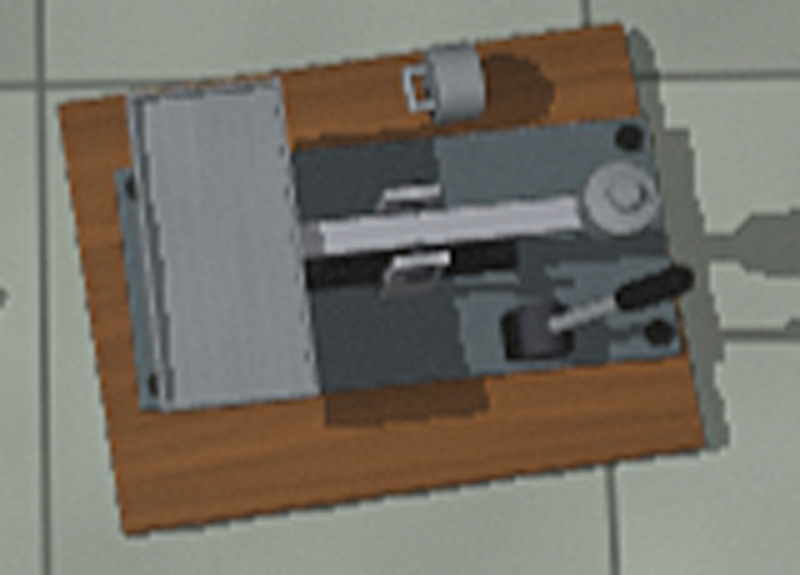

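View pics/sc.png

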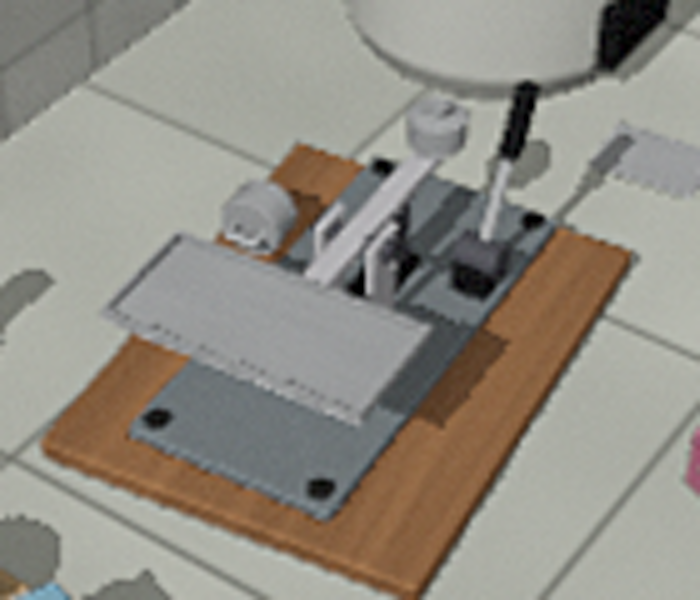

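The top crop shows the tray with corners near (127,95), (280,78), (320,392) and (165,410), and the lever tip near (690,275). In the side crop the lever tip is near (525,88). The lever leans towards the counterweight, so the beam is arrested.

```bash
python3 - <<'E'
from h import *
c=imaging.camera("top"); sc=imaging.camera("side")
T=lambda u,v:(u/5+235-.4,v/5+100-.4); S=lambda u,v:(u/5+190-.4,v/5+100-.4)
P=np.array([onplane(c,*T(*p),125)[:2] for p in((127,95),(280,78),(320,392),(165,410))]); print("tray top",P.round(1).tolist(),P.mean(0).round(1))
P2=np.array([onplane(sc,*S(*p),125)[:2] for p in((182,233),(103,312),(362,422),(437,323))]); print("tray side",P2.round(1).tolist(),P2.mean(0).round(1))
print("yaw edges",[np.degrees(np.arctan2(*(a-b)[::-1])).round(1) for a,b in((P[0],P[3]),(P[1],P[2]),(P2[0],P2[3]),(P2[1],P2[2]))])
B=np.array([onplane(c,*T(*p),32)[:2] for p in((120,170),(640,118),(685,352),(142,410))]); print("base",B.round(1).tolist(),B.mean(0).round(1),np.degrees(np.arctan2(*(B[1]-B[2])[::-1])))
B=np.array([onplane(c,*T(*p),20)[:2] for p in((58,103),(622,25),(705,450),(125,535))]); print("board",B.round(1).tolist(),[np.degrees(np.arctan2(*d[::-1])).round(1) for d in (B[0]-B[1],B[3]-B[2],B[0]-B[3],B[1]-B[2])])
o1,d1=ray(c,*T(685,277)); o2,d2=ray(sc,*S(525,90))
k=np.linalg.lstsq(np.c_[d1,-d2],o2-o1,rcond=None)[0]; print("lever tip",o1+d1*k[0],o2+d2*k[1])
print("cw top",onplane(c,*T(622,195),150),"pivot",onplane(c,*T(545,328),56))
E
```

```text
tray top [[684.7, -6.2], [694.1, -99.3], [500.0, -117.6], [490.5, -25.4]] [592.3 -62.1]
tray side [[684.7, -94.6], [677.4, -2.0], [482.6, -16.8], [494.0, -119.5]] [584.7 -58.2]
yaw edges [np.float64(5.6), np.float64(5.4), np.float64(7.4), np.float64(4.3)]
base [[665.6, -2.7], [695.7, -342.1], [539.9, -362.6], [507.4, -14.1]] [ 602.1 -180.4] 7.4857728198271465
board [[715.3, 37.1], [763.6, -336.9], [478.0, -375.3], [428.8, -2.1]] [np.float64(97.4), np.float64(97.5), np.float64(7.8), np.float64(7.6)]
lever tip [ 558.58165257 -328.50357035  158.74655102] [ 557.42696774 -329.01693103  158.61806857]
cw top [ 610.80778821 -296.67836278  150.        ] pivot [ 551.71046476 -268.28960265   56.        ]
```

Request:
move_arm:
  moves: [0,0,0.05,0,0,0,0,0,0.05,0,0,0,0.03,0.03,0.01,0,0,-5,0.04,0.04,0,0,0,-8,0.04,0.04,0,0,0,-8,0.04,0.04,0,0,0,-8,0.04,0.04,0,0,0,-8,0.03,0.05,0,0,0,-3.5]
  gripper: 0.0854
  squeeze: 40

```text
time_s: 1.3
eef_pos: [424.8, -349.4, 355.0]
eef_rot: [[0.929, -0.369, -0.0], [-0.369, -0.929, 0.0], [-0.0, -0.0, -1.0]]
ft_force: [0.5, -0.6, 0.0]
opening: 85.5
grasp_force: 0.0
```

Request:
move_arm:
  moves: [0.02,0.05,0,0,0,0,0.02,0.058,0,0,0,0,0.02,0.058,0,0,0,0,0.02,0.058,0,0,0,0,0.02,0.058,0,0,0,0,0,0.058,0,0,0,0,0,0.058,0,0,0,0,0,0.058,0,0,0,0]

```text
time_s: 2.3
eef_pos: [523.3, 106.8, 355.5]
eef_rot: [[0.93, -0.367, 0.0], [-0.367, -0.93, -0.0], [0.001, 0.0, -1.0]]
ft_force: [0.5, -0.7, -0.4]
opening: 85.7
grasp_force: 0.0
```

Request:
move_arm:
  moves: [0,0.055,0,0,0,0,0,0.03,0,0,0,0,0,0.023,-0.04,0,0,0,0,0,-0.05,0,0,0,0,0,-0.025,0,0,0,0,0,0,0,0,0,0,0,0,0,0,0,0,0,0,0,0,0]

```text
time_s: 3.3
eef_pos: [524.2, 213.3, 241.9]
eef_rot: [[0.93, -0.366, 0.002], [-0.366, -0.93, 0.001], [0.002, -0.001, -1.0]]
ft_force: [0.3, -0.3, 0.1]
opening: 85.2
grasp_force: 0.0
```

```bash
cat >> h.py <<'E'
def wplane(c,u,v,z):
    x,y=u-c["cx"],v-c["cy"]; r=np.hypot(x,y); th=r/c["fx"]
    d=np.array([np.sin(th)*x/max(r,1e-9),np.sin(th)*y/max(r,1e-9),np.cos(th)])
    d=np.array(c["orientation"])@d; o=np.array(c["origin"]); return o+d*(z-o[2])/d[2]
E
python3 - <<'E'
from h import *
c=imaging.camera("wrist"); im=c["color"][:,:,::-1].copy(); cv2.imwrite("pics/w1.png",im)
print(c["fx"],c["origin"],np.round(c["orientation"],3).tolist())
hsv=cv2.cvtColor(im,cv2.COLOR_BGR2HSV); m=cv2.inRange(hsv,(92,90,100),(108,255,255))
cn=max(cv2.findContours(m,0,2)[0],key=cv2.contourArea); ap=cv2.approxPolyDP(cn,3,True)[:,0]; print(ap.tolist())
P=np.array([wplane(c,*p,76)[:2] for p in ap]); print(P.round(1).tolist())
print(manip.state()["eef_pos"])
E
```

```text
297.3186396354542 [590.89485813 187.04650004 370.99510157] [[-0.366, -0.892, -0.264], [-0.93, 0.351, 0.105], [-0.001, 0.285, -0.959]]
[[279, 94], [222, 98], [230, 240], [281, 238]]
[[588.9, 161.9], [605.8, 215.3], [462.3, 266.7], [443.9, 213.2]]
[524.13282077 213.31625671 241.65068017]
```

View pics/w1.png

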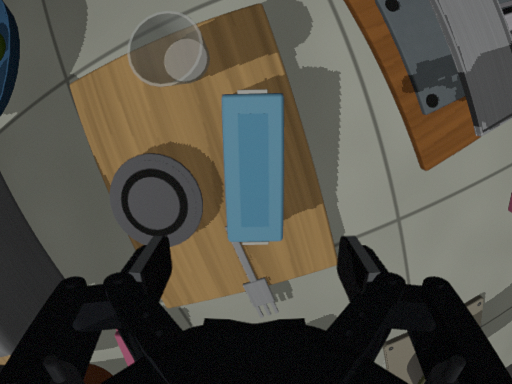

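The wrist view shows the box with corners (222,98), (279,94), (281,238) and (230,240). The bowl is to its left, about 20 px clear. The box centre is about (525, 214.5) and its yaw about -19.5°.

Request:
move_arm:
  moves: [0.001,0.001,-0.03,0,0,2,0,0,-0.04,0,0,0,0,0,-0.04,0,0,0,0,0,-0.035,0,0,0,0,0,-0.02,0,0,0,0,0,-0.014,0,0,0,0,0,-0.004,0,0,0,0,0,0,0,0,0]

```text
time_s: 4.35
eef_pos: [525.0, 214.3, 58.0]
eef_rot: [[0.943, -0.334, 0.001], [-0.334, -0.943, 0.0], [0.001, -0.0, -1.0]]
ft_force: [0.1, 0.3, 0.8]
opening: 85.2
grasp_force: 0.0
```

Request:
move_arm:
  moves: [0,0,0,0,0,0,0,0,0,0,0,0,0,0,0,0,0,0,0,0,0,0,0,0,0,0,0,0,0,0,0,0,0,0,0,0,0,0,0,0,0,0,0,0,0,0,0,0]
  gripper: 0.04
  squeeze: 50

```text
time_s: 5.35
eef_pos: [525.2, 214.2, 58.4]
eef_rot: [[0.943, -0.334, 0.001], [-0.334, -0.943, 0.0], [0.001, -0.001, -1.0]]
ft_force: [-1.2, -0.3, 6.6]
opening: 61.2
grasp_force: 55.8
```

Request:
move_arm:
  moves: [0,0,0.02,0,0,0,0,0,0.04,0,0,0,0,0,0.05,0,0,0,0,0,0.05,0,0,0,0,-0.01,0.04,0,0,0,0.005,-0.03,0,0,0,5,0.01,-0.04,0,0,0,5,0.01,-0.04,0,0,0,5]

```text
time_s: 6.35
eef_pos: [549.4, 93.1, 258.4]
eef_rot: [[0.997, -0.074, 0.001], [-0.074, -0.997, -0.0], [0.001, 0.0, -1.0]]
ft_force: [0.9, 0.3, -3.6]
opening: 61.2
grasp_force: 56.4
```

Request:
move_arm:
  moves: [0.01,-0.04,0,0,0,5,0.01,-0.04,0,0,0,5,0.01,-0.04,0,0,0,0,0.01,-0.025,0,0,0,0,0,-0.01,0,0,0,0,0,0,0,0,0,0,0,0,0,0,0,0,0,0,0,0,0,0]

```text
time_s: 7.35
eef_pos: [589.5, -59.6, 257.6]
eef_rot: [[0.995, 0.098, 0.0], [0.098, -0.995, 0.0], [0.0, -0.0, -1.0]]
ft_force: [-0.5, -0.4, -3.4]
opening: 61.1
grasp_force: 56.3
```

```bash
python3 - <<'E'
from h import *
c=imaging.camera("wrist"); im=c["color"][:,:,::-1].copy(); cv2.imwrite("pics/w2.png",im)
np.savez("pics/w2.npz",**{k:c[k] for k in("fx","cx","cy","origin","orientation")})
hsv=cv2.cvtColor(im,cv2.COLOR_BGR2HSV); m=cv2.inRange(hsv,(92,90,100),(108,255,255))
cn=max(cv2.findContours(m,0,2)[0],key=cv2.contourArea); ap=cv2.approxPolyDP(cn,3,True)[:,0]
s=manip.state(); z=s["eef_pos"][2]+17.6
P=np.array([wplane(c,*p,z)[:2] for p in ap]); print(ap.tolist(),P.round(1).tolist())
print(s["eef_pos"],s["grasp_force"],s["opening"])
cv2.imwrite("pics/w2c.png",im)
E
```

```text
[[180, 87], [186, 250], [190, 250], [194, 289], [191, 300], [196, 324], [202, 324], [205, 317], [246, 322], [303, 317], [310, 325], [330, 180], [332, 90], [324, 86], [246, 83]] [[664.3, -23.7], [596.8, -28.7], [597.0, -30.5], [576.2, -32.3], [569.2, -30.9], [553.5, -33.2], [554.1, -36.2], [559.2, -37.7], [558.5, -58.1], [563.9, -85.7], [558.5, -90.4], [633.8, -85.0], [668.8, -80.7], [669.9, -77.4], [667.5, -48.4]]
[589.49145452 -59.88169634 257.50072656] 56.25625938177109 61.146322696611165
```

View pics/w2.png

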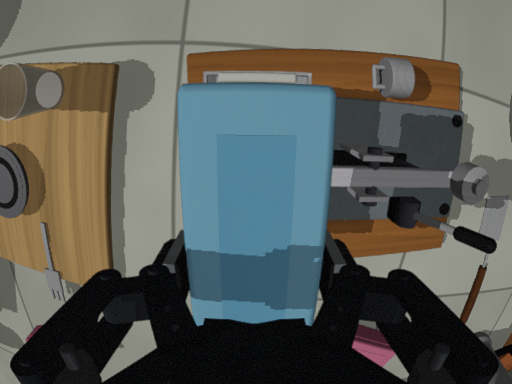

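The wrist view shows the box held square, with its far edge at (180..332, 87). The tray's far rim shows at about (204..311, 72).

```bash
python3 - <<'E'
from h import *
c=np.load("pics/w2.npz"); im=cv2.imread("pics/w2.png")
a,b=wplane(c,204,71,125),wplane(c,311,71,125); print(a.round(1),b.round(1),np.linalg.norm(a-b),np.degrees(np.arctan2(*(a-b)[:2][::-1]))-90)
print((a+b)/2-98*np.array([.9956,.094,0]))
print(im[60:86,257].astype(int).sum(1)//3, im[72,196:212].astype(int).sum(1)//3, im[72,304:318].astype(int).sum(1)//3)
# base/beam: counterweight centre
print("cw",wplane(c,468,180,150), "tip", wplane(c,490,244,168))
E
```

```text
[683.9  -6.1 125. ] [693.3 -98.8 125. ] 93.20613689009255 5.797751291204108
[591.03212963 -61.67511924 125.        ]
[ 75  74  71  74  69  71  74  71  73  73  88 129 124 144 157 161 161 162
 162 160 153 137  88  78  94 106] [ 76  77  76  75  76  74  80 105 132 134 132 133 134 132 134 133] [114 111 108  96  95  96  93  91  76  76  75  76  76  78]
cw [ 619.06539644 -271.99043396  150.        ] tip [ 557.031627   -318.75779142  168.        ]
```

Request:
move_arm:
  moves: [0.0015,-0.0015,-0.02,0,0,0,0,0,-0.025,0,0,0,0,0,-0.025,0,0,0,0,0,-0.015,0,0,0,0,0,-0.006,0,0,0,0,0,-0.004,0,0,0,0,0,-0.002,0,0,0,0,0,-0.001,0,0,0]

```text
time_s: 8.4
eef_pos: [591.3, -62.5, 159.7]
eef_rot: [[0.995, 0.096, 0.001], [0.096, -0.995, -0.0], [0.001, 0.0, -1.0]]
ft_force: [0.7, 0.8, -3.5]
opening: 61.5
grasp_force: 56.2
```

Request:
move_arm:
  moves: [0,0,0,0,0,0,0,0,-0.001,0,0,0,0,0,-0.001,0,0,0,0,0,0,0,0,0,0,0,0,0,0,0,0,0,0,0,0,0,0,0,0,0,0,0,0,0,0,0,0,0]

```text
time_s: 9.4
eef_pos: [591.2, -62.4, 157.4]
eef_rot: [[0.995, 0.096, 0.0], [0.096, -0.995, -0.0], [0.0, 0.0, -1.0]]
ft_force: [-0.8, -0.3, -2.4]
opening: 61.3
grasp_force: 56.5
```

Request:
move_arm:
  moves: [0,0,-0.0005,0,0,0,0,0,-0.0005,0,0,0,0,0,0,0,0,0,0,0,0,0,0,0,0,0,0,0,0,0,0,0,0,0,0,0,0,0,0,0,0,0,0,0,0,0,0,0]

```text
time_s: 10.4
eef_pos: [591.2, -62.3, 156.9]
eef_rot: [[0.995, 0.096, 0.0], [0.096, -0.995, -0.0], [0.0, 0.0, -1.0]]
ft_force: [-4.3, 1.8, 5.3]
opening: 61.3
grasp_force: 57.5
```

Contact has been made, so I'll release and retreat.

Request:
move_arm:
  moves: [0,0,0,0,0,0,0,0,0,0,0,0,0,0,0,0,0,0,0,0,0,0,0,0,0,0,0.01,0,0,0,0,0,0.03,0,0,0,0,0,0.04,0,0,0,0,0,0.04,0,0,0]
  gripper: 0.0854

```text
time_s: 11.4
eef_pos: [591.0, -62.3, 278.3]
eef_rot: [[0.995, 0.096, 0.001], [0.096, -0.995, -0.0], [0.001, 0.0, -1.0]]
ft_force: [-0.2, 0.5, 0.5]
opening: 85.1
grasp_force: 0.0
```

```bash
python3 - <<'E'
from h import *
c=imaging.camera("wrist"); im=c["color"][:,:,::-1].copy(); cv2.imwrite("pics/w3.png",im)
hsv=cv2.cvtColor(im,cv2.COLOR_BGR2HSV); m=cv2.inRange(hsv,(92,90,100),(108,255,255))
cn=max(cv2.findContours(m,0,2)[0],key=cv2.contourArea); ap=cv2.approxPolyDP(cn,3,True)[:,0]
P=np.array([wplane(c,*p,175)[:2] for p in ap]); print(ap.tolist(),P.round(1).tolist(),P.mean(0))
print(manip.state()["eef_pos"])
print("tip guess",wplane(c,490,244,168))
np.savez("pics/w3.npz",**{k:c[k] for k in("fx","cx","cy","origin","orientation")})
E
```

```text
[[218, 93], [221, 268], [281, 271], [286, 255], [293, 97], [289, 93]] [[666.4, -26.6], [513.6, -38.9], [515.7, -94.1], [533.1, -96.2], [668.9, -84.6], [671.7, -81.2]] [594.89409803 -70.29057311]
[592.79511453 -62.22985567 284.31967309]
tip guess [ 548.22753778 -346.92844878  168.        ]
```

View pics/w3.png

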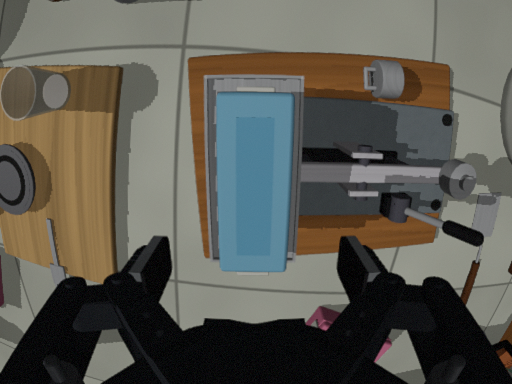

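The box sits centred in the tray at about (591, -61), and the lever tip is near (482,239). I'll move on to straddling the lever grip.

Request:
move_arm:
  moves: [-0.005,-0.03,0,0,0,0,-0.006,-0.05,0,0,0,0,-0.006,-0.05,0,0,0,0,-0.006,-0.05,0,0,0,0,-0.007,-0.04,0,0,0,0,-0.006,-0.028,0,0,0,0,0,-0.01,0,0,0,0,0,0,0,0,0,0]
  gripper: 0.06

```text
time_s: 12.45
eef_pos: [555.5, -320.0, 276.5]
eef_rot: [[0.995, 0.096, 0.0], [0.096, -0.995, 0.0], [0.0, -0.0, -1.0]]
ft_force: [0.7, 1.2, 0.4]
opening: 60.0
grasp_force: 0.0
```

```bash
python3 - <<'E'
from h import *
s=manip.state(); print(s["eef_pos"],s["opening"])
c=imaging.camera("wrist"); im=c["color"][:,:,::-1].copy(); cv2.imwrite("pics/w4.png",im)
c=imaging.camera("side"); im2=c["color"][:,:,::-1].copy(); cv2.imwrite("pics/s4.png",im2)
cv2.imwrite("pics/both4.png",np.hstack([im[:,56:456],im2[50:434,130:530]][:2]) if 0 else np.hstack([im[:,56:456],im2[:,112:512]]))
E
```

```text
[ 555.45897073 -320.00553147  276.48852008] 59.98011739957811
```

View pics/both4.png

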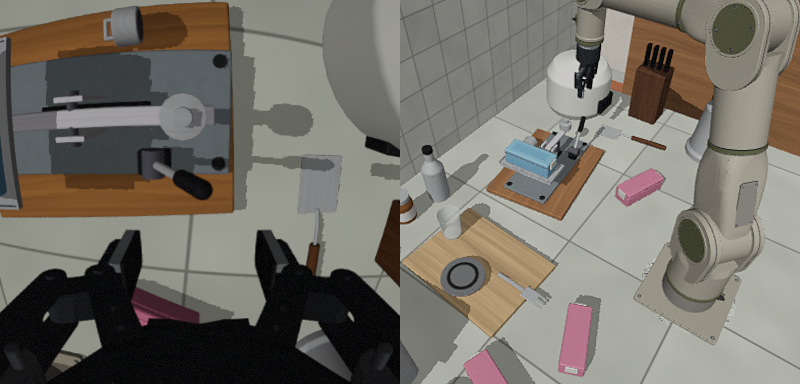

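The wrist half shows the lever tip at about (200,187) in the crop, midway between the fingers at 133 and 265. The way down is clear.

Request:
move_arm:
  moves: [0,0,-0.02,0,0,0,0,0,-0.03,0,0,0,0,0,-0.03,0,0,0,0,0,-0.02,0,0,0,0,0,-0.013,0,0,0,0,0,-0.009,0,0,0,0,0,-0.004,0,0,0,0,0,0,0,0,0]

```text
time_s: 13.55
eef_pos: [555.3, -320.5, 150.7]
eef_rot: [[0.995, 0.096, 0.0], [0.096, -0.995, -0.0], [0.0, 0.0, -1.0]]
ft_force: [-0.6, -0.9, -0.2]
opening: 60.0
grasp_force: 0.0
```

Request:
move_arm:
  moves: [-0.0012,0.012,0,0,0,0,-0.0012,0.012,0,0,0,0,-0.0012,0.012,0,0,0,0,-0.0012,0.012,0,0,0,0,-0.0012,0.012,0,0,0,0,-0.0012,0.012,0,0,0,0,-0.0012,0.012,0,0,0,0,-0.0012,0.012,0,0,0,0]

```text
time_s: 14.55
eef_pos: [545.4, -223.6, 150.2]
eef_rot: [[0.995, 0.096, -0.0], [0.096, -0.995, -0.0], [-0.0, 0.0, -1.0]]
ft_force: [0.9, -1.8, -1.0]
opening: 59.8
grasp_force: 0.8
```

Request:
move_arm:
  moves: [-0.0008,0.008,0,0,0,0,-0.0006,0.006,0,0,0,0,-0.0004,0.004,0,0,0,0,-0.0003,0.003,0,0,0,0,0,0.001,0,0,0,0,0,0.001,0,0,0,0,0,0,0,0,0,0,0,0,0,0,0,0]

```text
time_s: 15.55
eef_pos: [543.4, -201.5, 150.3]
eef_rot: [[0.995, 0.096, 0.0], [0.096, -0.995, -0.0], [-0.0, 0.0, -1.0]]
ft_force: [-1.1, 0.1, -0.4]
opening: 60.2
grasp_force: 0.3
```

Request:
move_arm:
  moves: [0,0.001,0,0,0,0,0,0.001,0,0,0,0,0,0.001,0,0,0,0,0,0.001,0,0,0,0,0,0.001,0,0,0,0,0,0,0,0,0,0,0,0,0,0,0,0,0,0,0,0,0,0]

```text
time_s: 16.55
eef_pos: [543.4, -198.2, 150.5]
eef_rot: [[0.996, 0.094, 0.001], [0.094, -0.996, -0.002], [0.0, 0.002, -1.0]]
ft_force: [0.7, -7.5, 0.1]
opening: 59.9
grasp_force: 3.1
```

```bash
python3 - <<'E'
from h import *
s=manip.state(); print(s["eef_pos"],s["ft_force"])
c=imaging.camera("wrist"); im=c["color"][:,:,::-1].copy()
c=imaging.camera("side"); im2=c["color"][:,:,::-1].copy()
cv2.imwrite("pics/both5.png",np.hstack([im[:,56:456],cv2.resize(im2[90:218,195:328],(399,384),interpolation=cv2.INTER_CUBIC)]))
E
```

```text
[ 543.35810897 -198.22656119  150.53159461] [ 0.70415263 -7.46712893  0.1360347 ]
```

View pics/both5.png

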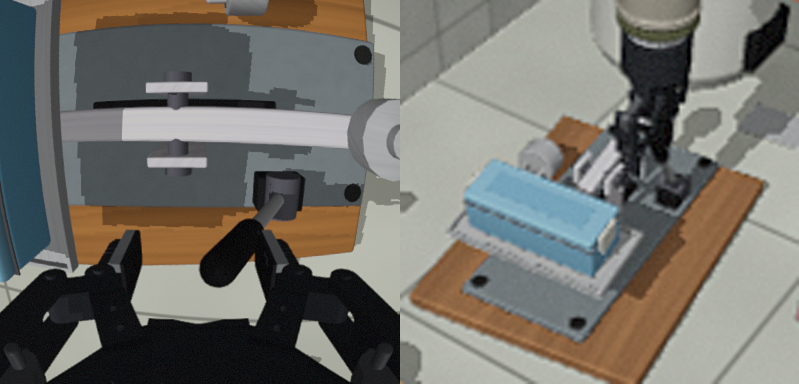

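The lever is over against its stop (7.5 N), leaning towards the tray, and nothing touches the tray. I'll ease off and wait for the beam to settle.

Request:
move_arm:
  moves: [0.0003,-0.003,0,0,0,0,0.0003,-0.003,0,0,0,0,0,0,0,0,0,0,0,0,0,0,0,0,0,0,0,0,0,0,0,0,0,0,0,0,0,0,0,0,0,0,0,0,0,0,0,0]

```text
time_s: 17.65
eef_pos: [544.0, -202.4, 150.3]
eef_rot: [[0.995, 0.096, 0.0], [0.096, -0.995, -0.0], [0.0, 0.0, -1.0]]
ft_force: [-0.5, 0.1, 0.1]
opening: 60.1
grasp_force: 0.0
```

Request:
move_arm:
  moves: [0,0,0,0,0,0,0,0,0,0,0,0,0,0,0,0,0,0,0,0,0,0,0,0,0,0,0,0,0,0,0,0,0,0,0,0,0,0,0,0,0,0,0,0,0,0,0,0]

```text
time_s: 18.65
eef_pos: [544.0, -202.4, 150.4]
eef_rot: [[0.995, 0.096, 0.0], [0.096, -0.995, -0.0], [0.0, 0.0, -1.0]]
ft_force: [-0.3, 0.5, 0.1]
opening: 59.9
grasp_force: 0.0
```

```bash
cat > m.py <<'E'
from h import *
def cen(im):
    im=im[140:190,205:285]; hsv=cv2.cvtColor(im,cv2.COLOR_BGR2HSV); m=cv2.inRange(hsv,(92,80,90),(108,255,255)); n,l,s,c=cv2.connectedComponentsWithStats(m); i=1+np.argmax(s[1:,4]); return s[i].tolist(),c[i].round(2).tolist()
s=manip.state(); print(s["time_s"],s["eef_pos"].round(1),s["ft_force"].round(1))
print(cen(cv2.imread("pics/s4.png")))
for i in range(3): print(cen(np.ascontiguousarray(imaging.camera("side")["color"][:,:,::-1])))
c=imaging.camera("side"); o=np.array(c["origin"]); R=np.array(c["orientation"])
for z in(150,135):
    p=R.T@(np.array([591,-61,z])-o); print(z,p[:2]/p[2]*c["fx"]+[c["cx"]-205,c["cy"]-140])
E
python3 m.py
```

```text
18.65 [ 544.  -202.4  150.4] [-0.3  0.5  0.1]
([13, 0, 51, 38, 808], [36.8, 18.08])
([18, 4, 38, 24, 329], [36.38, 15.64])
([18, 4, 37, 22, 328], [36.52, 15.58])
([12, 4, 44, 23, 329], [35.5, 15.45])
150 [37.11994744 16.64200138]
135 [37.21992899 20.12766556]
```

```bash
python3 - <<'E'
from h import *
def f(im):
    im=im[120:200,200:290].astype(float); m=((im[...,0]-im[...,2])>35).astype(np.uint8)
    n,l,s,c=cv2.connectedComponentsWithStats(m); i=1+np.argmax(s[1:,4]); return s[i].tolist(),c[i].round(2).tolist()
print(f(cv2.imread("pics/s4.png")))
for i in range(2): print(f(imaging.camera("side")["color"][:,:,::-1]))
E
```

```text
([17, 19, 52, 39, 1119], [41.81, 37.57])
([16, 23, 52, 39, 1099], [41.35, 41.4])
([16, 23, 52, 39, 1099], [41.38, 41.41])
```

The box has dropped 3.8 px (about 15 mm) in the side view and is still, so the tray side has sunk. I'll swing the lever back smoothly.

Request:
move_arm:
  moves: [0.001,-0.01,0,0,0,0,0.001,-0.01,0,0,0,0,0.001,-0.01,0,0,0,0,0.001,-0.01,0,0,0,0,0.001,-0.01,0,0,0,0,0.001,-0.01,0,0,0,0,0.001,-0.01,0,0,0,0,0.001,-0.01,0,0,0,0]

```text
time_s: 19.95
eef_pos: [552.1, -283.1, 150.3]
eef_rot: [[0.995, 0.096, 0.0], [0.096, -0.995, -0.0], [0.0, 0.0, -1.0]]
ft_force: [0.3, 2.8, 2.2]
opening: 60.4
grasp_force: 1.1
```

Request:
move_arm:
  moves: [0.001,-0.01,0,0,0,0,0.001,-0.01,0,0,0,0,0.001,-0.01,0,0,0,0,0.001,-0.008,0,0,0,0,0.0005,-0.006,0,0,0,0,0.0003,-0.004,0,0,0,0,0,-0.002,0,0,0,0,0,-0.001,0,0,0,0]

```text
time_s: 20.95
eef_pos: [556.9, -332.8, 150.3]
eef_rot: [[0.995, 0.097, -0.0], [0.097, -0.995, 0.001], [-0.0, -0.001, -1.0]]
ft_force: [-0.7, 5.6, 0.8]
opening: 60.0
grasp_force: 2.1
```

Request:
move_arm:
  moves: [0,-0.001,0,0,0,0,0,-0.001,0,0,0,0,0,0,0,0,0,0,0,0,0,0,0,0,0,0,0,0,0,0,0,0,0,0,0,0,0,0,0,0,0,0,0,0,0,0,0,0]

```text
time_s: 21.95
eef_pos: [557.1, -333.2, 150.1]
eef_rot: [[0.995, 0.098, -0.001], [0.098, -0.995, 0.003], [-0.0, -0.003, -1.0]]
ft_force: [-1.8, 8.1, -0.2]
opening: 60.1
grasp_force: 3.9
```

At the stop. I'll centre the fingers around the grip and lift clear.

Request:
move_arm:
  moves: [-0.0005,0.005,0,0,0,0,-0.0005,0.005,0,0,0,0,-0.0003,0.004,0,0,0,0,0,0,0.01,0,0,0,0,0,0.03,0,0,0,0,0,0.04,0,0,0,0,0,0.03,0,0,0,0,0,0.02,0,0,0]

```text
time_s: 22.95
eef_pos: [555.8, -321.9, 283.1]
eef_rot: [[0.995, 0.096, 0.002], [0.096, -0.995, -0.002], [0.002, 0.002, -1.0]]
ft_force: [-0.4, 0.4, -0.3]
opening: 60.1
grasp_force: 0.0
```

```bash
python3 - <<'E'
from h import *
def f(im):
    im=im[120:200,200:290].astype(float); m=((im[...,0]-im[...,2])>35).astype(np.uint8)
    n,l,s,c=cv2.connectedComponentsWithStats(m); i=1+np.argmax(s[1:,4]); return s[i].tolist(),c[i].round(2).tolist()
s=manip.state(); print(s["eef_pos"],s["ft_force"])
print(f(cv2.imread("pics/s4.png")))
for i in range(2): im=imaging.camera("side")["color"][:,:,::-1]; print(f(im))
w=imaging.camera("wrist")["color"][:,:,::-1]
cv2.imwrite("pics/both6.png",np.hstack([w[:,56:456],cv2.resize(im[90:218,195:328],(399,384),interpolation=cv2.INTER_CUBIC)]))
E
```

```text
[ 555.82230681 -321.86793379  283.12050979] [-0.41991989  0.37793684 -0.25111208]
([17, 19, 52, 39, 1119], [41.81, 37.57])
([17, 19, 52, 39, 1117], [41.87, 37.56])
([17, 19, 52, 39, 1119], [41.9, 37.58])
```

View pics/both6.png

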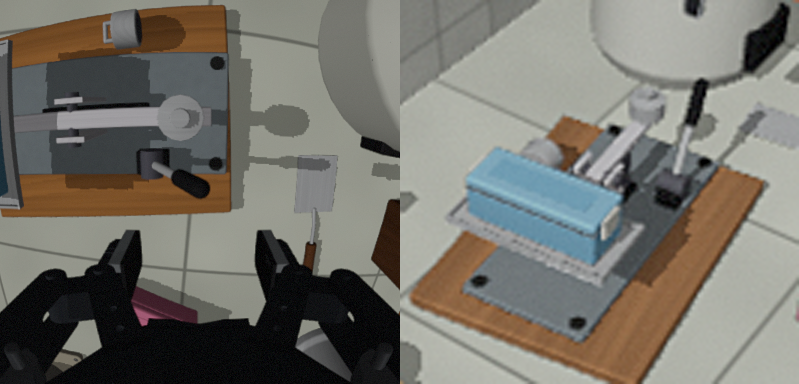

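The lever is back at its start lean (tip near (200,187) in the wrist crop, as before). The box is back at its earlier level position in the side view, and the gripper is clear.

```bash
python3 -c "
from plant import manip
print(manip.sign_off())"
```

```text
the job is handed in; nothing more can be done
None
```

The lunchbox was set in the tray, weighed with the tray side sunk and still, and the beam arrested level again; the job is handed in at about 23 s, and the verdict was not shown.

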